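# Hang the lacquered corkscrew bell to dry on its stick

## Robot

A 7-joint arm with a two-finger parallel gripper is mounted at the origin on the work surface. World frame = base frame: x ahead of the robot, y to its left, z up, the work surface at z = 0. Lengths are in mm, angles in degrees, forces in N, time in s.
With the tool pointing down it reaches from about 400 to 925 mm from the base axis. Payload 5.6 kg.
Tool frame: the origin (TCP) lies midway between the tips of the shut fingers; the grasp point (between the pads) lies 19 mm behind it (arm.grip_point_offset is the z of the grasp point in the tool frame, in mm); z points along the fingers, y is the line along which they close (so a half turn about z gives the same grasp; the last joint's range is limited). The gripper opens to 85 mm and grips with 20 to 120 N. Pads are 22 mm wide; open, the fingers measure 114 mm over their backs; the gripper's body (76 mm by 85 mm) begins 54 mm behind the grasp point. The pads swing forward as they close: fully open they stand 13 mm farther back than shut.
Start: joints at [67.953, 26.786, -0.665, 91.828, 0.344, 61.387, -3.226], TCP at [217.829, -612.421, 231.29] pointing down, gripper open.
Joint ranges: [-144.91, 144.91], [-17.63, 115.5], [-89.93, 88.59], [15.96, 139.68], [-74.01, 254.01], [8.47, 105.57], [-167.45, 167.45]. Speed limits (degrees/s): [147.25, 147.25, 180, 180, 180, 180, 180].

## Interface

Orientations are given as a 3x3 rotation matrix whose columns are the frame's x, y, z axes.
In Python, from cell import arm, optics, ticket gives the robot as it stands. The module is installed in compiled form; this text tells all that it offers.
- The arm moves only by the tool move_arm, never from a script. Its argument "increments" is a list of rows, each a list of 3 entries, a list of its own where there are three numbers: the opening, from -1 (shut) to 1 (fully open), so that 0 is half open, then the shift along the tool's x, y, z as a fraction of full scale, then the turn, a rotation vector about the tool's x, y, z as a fraction of full scale. In form: [[jaw, [dx, dy, dz], [wx, wy, wz]], ...]. A call has 1 to 8 rows; each row shifts and turns the commanded pose from where the row before left it, along the tool's axes as they then stand; what a row does not reach is not made up. Full scale, the value 1, is 20 mm for a shift and 6 degrees for a turn. A row lasts 1/12 s, in which the tool goes at most 41.7 mm and 7.16 degrees, less where a joint would pass 70% of its speed; a pose out of reach is approached as far as the arm can. A call with a number of a shift or a turn outside -1 to 1 is refused whole. A call with a gripper value outside its range is refused whole. The fingers move at their own pace and stop on an object; "squeeze" is the grip in N (left out, the last holds). Time passes only in rows, so rows that do not move let the fingers close. It gives the time, the measured TCP pose, the force, the opening and the grip force at its end, in the units of the state.
- arm.read_state(): the state, without advancing time (a new reading comes with each control period).
- optics.get_image(name): name is "side" or "top" or "wrist"; returns the picture (480x640x3 uint8, blue, green, red); there is no depth.
- optics.camera_params(name): a dict with "fx", "fy", "cx", "cy" (pixels), "pose" (4x4, takes a point from camera to world coordinates); the wrist camera has in their place "mount" (4x4, takes a point from camera to tool coordinates, whose origin is the TCP and whose axes are the flange's). Camera axes: x right, y down, z forward; pixel columns grow to the right and rows downward; lengths in mm; the calibration is good to about 2 mm. A picture is of the moment at which its call begins: read the wrist's pose just before it. camera_params takes no time and is no camera call.
- ticket.job_done(): hands the job in; it is judged then, once.
The state is a dict: "clock": time; "joint_pos": joint angles; "dq": joint speeds; "effort": joint torques, N m; "eef_pos": TCP position; "tool_rot": TCP orientation; "ft_force": force on the tool from outside, world axes, zero at the start; "ft_torque": the same for the moment, N m; "gripper_width": finger opening in mm; "gripper_force": force on a finger pad.
Only numpy, scipy, OpenCV 4.12 (cv2) and the standard library are available. Lean on these libraries where they do the work, as an engineer would, in place of code of your own. Each camera call takes 0.05 s, during which the arm holds its last target. There are 200 camera calls.

## Task

The nickel corkscrew bell lying on the wooden tray has just been lacquered, so the fingers must not touch it: draw the one bare stick out of the slanted drying block, thread it right through the bell, and lift and carry the bell on the stick. Then plant the stick fully home in its free hole in the block again, so that the bell is left hanging on it to dry, without dropping it. Leave the other two drying sticks, the carved cork and the glass stopper where they are.

Things in the scene. Friction and masses are not known exactly. Their poses are not given: they have to be found in the camera images.
- block: Beech drying block, fixed: a slab 42 mm thick, 250 mm wide, leaning on a base board, with 3 holes 75 mm apart in its face. Origin on the cart below the middle hole's mouth; z up, x the way the sticks point. Holes 13 mm wide, through, square to the face, 0.56 rad above level: outward = (0.847, 0, 0.531) here. The face ends 30 mm up-slope and 45 mm down-slope of the holes; top about 95 mm up.
- hole0 (a point): Centre of a hole's mouth in the face of the block, 68 mm above the cart, at y = -75 mm in the block's frame.
- hole1 (a point): Centre of the middle hole's mouth.
- hole2 (a point): Centre of the hole's mouth at y = +75 mm in the block's frame.
- line0 (a point): Point on the axis of hole0, 145 mm out of its mouth: where the tip of a stick fully home in it points.
- line1 (a point): The same for hole1.
- line2 (a point): The same for hole2.
- stick_grip (a point): Bare drying stick (loose, 80 g), in one of the holes at the start: centre of its square wooden grip, 16 x 16 x 46 mm, where to hold it. x runs from stub to tip; y (level at first), z square to the flats. Along x from here, mm: 10 mm round stub -61 to -23, shoulder -23, 30 mm round wooden collar +23 to +28, 9 mm round spindle +28 to tip +122. It hangs up to 5 degrees slack.
- stick_shoulder (a point): Point on the stick's axis at the shoulder of the grip, which rests against the face of the block when the stick is fully home.
- stick_collar (a point): Point on the stick's axis at the face of the collar that looks towards the tip; the spindle starts here.
- stick_tip (a point): The tip of the stick's spindle.
- bell_center (a point): Nickel bell (loose, about 120 g): a tube 60 mm long, 34 mm outside, one end flared to 46 mm. Middle of its bore; x runs along the bore from the flared mouth (-30 mm, at the tray's front) to the plain end (+30 mm). Bore 25 mm wide, opening to about 35 mm at the mouth. It lies level in one of the tray's two grooves, mouth over the front edge, axis 81 mm above the cart.
- bell_mouth (a point): Centre of the bell's flared mouth.
- tray: Wooden tray on a drawer case, fixed: 115 mm deep, 200 wide, 60 high, with a 16 mm lip at sides and back and two dowelled grooves front to back at y = +42 and -42 mm. Origin on the cart, 35 mm in front of the middle of the case's front edge; z up, x from front to back. The drawer stays shut; its brass knob stands out 24 mm, 28 mm above the cart.
- wet_brass_mid (a point): Bystander: middle of the brass piece (42 mm at its widest) that hangs drying on another stick of the same kind in the block.
- wet_copper_mid (a point): Bystander: middle of the copper piece (39 mm at its widest) that hangs drying on a third such stick in the block.
- cork_mid (a point): Bystander: carved walnut cork, 66 mm long, 28 mm thick, that lies in the tray's other groove; 30 mm from its front end.
- stopper_mid (a point): Bystander: smoky glass decanter stopper, 44 mm wide and 66 mm high, that stands on its head between block and tray; half-way up.
Not all that is in view belongs to the job. Leave any turquoise look-alike of the part that bears stick_grip alone.

How it is judged (in metres and radians):
On the way, in this order (a step that is already met when the one before it is completed fails the run):
1. the bare stick is drawn out of its hole (distance between stick_shoulder and hole0 above 0.05 m and distance between stick_shoulder and hole1 above 0.05 m and distance between stick_shoulder and hole2 above 0.05 m), for 0.1 s.
2. the bell is threaded on the stick and lifted clear of the tray (x of stick_tip in the frame of bell_center above 0.03 m and x of stick_collar in the frame of bell_center below -0.025 m and y of stick_tip in the frame of bell_center between -0.035 and 0.035 m and z of stick_tip in the frame of bell_center between -0.035 and 0.035 m and y of stick_collar in the frame of bell_center between -0.022 and 0.022 m and z of stick_collar in the frame of bell_center between -0.022 and 0.022 m and z of bell_center in the frame of tray above 0.105 m), for 0.2 s.
At the end, for the whole second after the job is handed in: The stick stands fully home in a hole of the block (shoulder within 6 mm of the hole's mouth, tip within 35 mm of the hole's axis point), the bell is threaded on its spindle between collar and tip with the tip standing out of the plain end, and both are at rest (((distance between stick_shoulder and hole0 below 0.006 m and distance between stick_tip and line0 below 0.035 m) or (distance between stick_shoulder and hole1 below 0.006 m and distance between stick_tip and line1 below 0.035 m) or (distance between stick_shoulder and hole2 below 0.006 m and distance between stick_tip and line2 below 0.035 m)) and x of stick_tip in the frame of bell_center above 0.03 m and x of stick_collar in the frame of bell_center below -0.025 m and y of stick_tip in the frame of bell_center between -0.035 and 0.035 m and z of stick_tip in the frame of bell_center between -0.035 and 0.035 m and y of stick_collar in the frame of bell_center between -0.022 and 0.022 m and z of stick_collar in the frame of bell_center between -0.022 and 0.022 m and linear speed of each of bell, stick below 0.02 m/s); the robot touches nothing.
It fails at once if the fingers touch the lacquered bell (contact force between bell and the fingers above 0.5 N).
It fails at once if the bell is dropped (height (world z) of bell_center below 0.04 m).
It fails at once if another drying stick is disturbed (distance of any of wet_brass_mid, wet_copper_mid from where it was at the start of the episode above 0.02 m).
It fails at once if the cork or the glass stopper is knocked (distance of any of cork_mid, stopper_mid from where it was at the start of the episode above 0.02 m).
It also fails if it takes over 67 s, if anything falls off the work surface, if the arm or the gripper's body presses on something with over 40 N, if the wrist force passes 120 N, or if a joint passes its speed limit or range.

## Working session

There is one attempt and no reset: what is moved stays moved. The work goes in short steps, Python scripts to look and compute and a tool call to move; the robot and the scene stay as the last step left them, time stands still between calls to the robot, and variables do not carry over. Pictures are saved under pics/ and viewed, at most 14 in all, crops included, and the job is handed in when it is done.

Besides the shell and the picture viewer there is one more tool, called after "Emit:" as name(argument=value, ...), one argument or row to a line, values as JSON. move_arm: Moves the arm, as the interface text tells. Its arguments: {"type":"object","properties":{"increments":{"type":"array"},"squeeze":{"type":"number"}},"required":["increments"]}

```bash
mkdir -p pics; python3 - <<'E'
from cell import arm, optics
import cv2,numpy as np
np.set_printoptions(precision=3,suppress=True)
for n in("side","top"):
    cv2.imwrite(f"pics/{n}0.png",optics.get_image(n)); print(n,optics.camera_params(n))
print(optics.camera_params("wrist")); print(arm.read_state(), arm.grip_point_offset)
E
```

```text
side {'fx': 544.2422226681625, 'fy': 544.2422226681625, 'cx': 327.0883021765272, 'cy': 238.85165373185393, 'pose': array([[   0.994,   -0.067,    0.084,  442.137],
       [  -0.107,   -0.704,    0.702, -791.763],
       [   0.012,   -0.707,   -0.708,  944.194],
       [   0.   ,    0.   ,    0.   ,    1.   ]])}
top {'fx': 534.4788442587537, 'fy': 534.4788442587537, 'cx': 320.1339316479264, 'cy': 233.70558565390354, 'pose': array([[   0.027,   -0.994,    0.108,  423.019],
       [  -1.   ,   -0.027,    0.004,   30.525],
       [  -0.001,   -0.108,   -0.994, 1195.477],
       [   0.   ,    0.   ,    0.   ,    1.   ]])}
{'fx': 396.0937990307802, 'fy': 396.0937990307802, 'cx': 318.4834949335723, 'cy': 232.54077092401548, 'mount': array([[   0.   ,   -0.959,   -0.283,   71.405],
       [   1.   ,    0.   ,    0.   ,    0.013],
       [  -0.   ,   -0.283,    0.959, -142.409],
       [   0.   ,    0.   ,    0.   ,    1.   ]])}
{'clock': 0.1, 'joint_pos': array([67.953, 26.833, -0.666, 91.876,  0.343, 61.387, -3.224]), 'dq': array([-0.009, -0.107, -0.088, -0.131, -0.009,  0.019,  0.079]), 'effort': array([  0.001, -53.352,   0.021, -25.196,   0.011,   0.004,  -0.   ]), 'eef_pos': array([ 217.649, -611.94 ,  230.407]), 'tool_rot': array([[ 0.942,  0.335, -0.001],
       [ 0.335, -0.942,  0.002],
       [-0.   , -0.002, -1.   ]]), 'ft_force': array([ 0.803,  1.023, -0.167]), 'ft_torque': array([-0.039, -0.009,  0.017]), 'gripper_force': 0.0, 'gripper_width': 85.33908624089722} -18.700000000000003
```

View pics/side0.png

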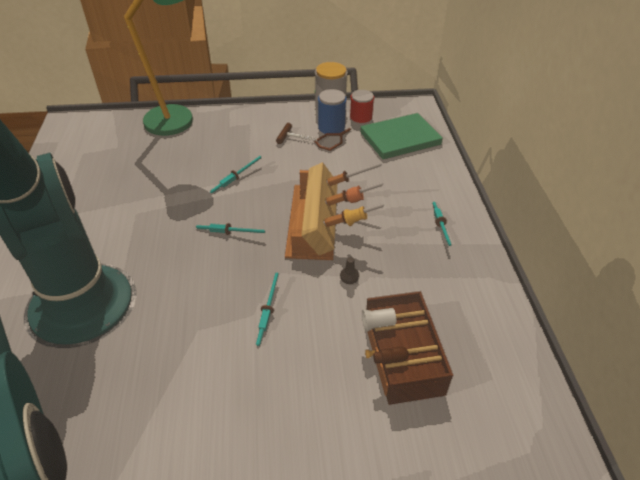

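View pics/top0.png

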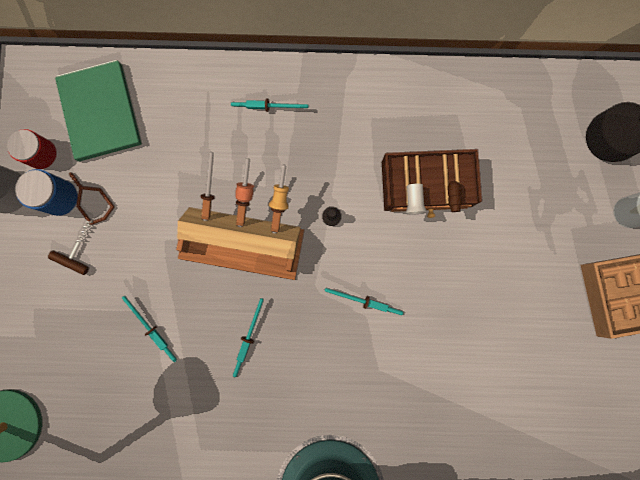

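Top view: bare stick in the block at (207,195). Things it could be taken for are the copper-laden stick (243,195), the brass-laden stick (280,195), and turquoise look-alikes at (270,105), (365,300), (150,328) and (250,338). I choose (207,195); in the side view it is at (345,177)–(380,167). The white or nickel bell is at (415,198), the cork at (455,195), the stopper at (332,215). Next, a close crop to check.

```bash
cat > h.py <<'E'
from cell import arm, optics
import cv2,numpy as np
from scipy.optimize import least_squares
np.set_printoptions(precision=2,suppress=True)
def wpose():
    s=arm.read_state(); p=optics.camera_params("wrist"); T=np.eye(4); T[:3,:3]=s["tool_rot"]; T[:3,3]=s["eef_pos"]
    p["pose"]=T@p["mount"]; return p
def proj(p,X):
    T=np.linalg.inv(p["pose"]); X=np.atleast_2d(X)@T[:3,:3].T+T[:3,3]
    return np.c_[p["fx"]*X[:,0]/X[:,2]+p["cx"],p["fy"]*X[:,1]/X[:,2]+p["cy"]]
def onz(p,uv,z):
    d=p["pose"][:3,:3]@[(uv[0]-p["cx"])/p["fx"],(uv[1]-p["cy"])/p["fy"],1]; c=p["pose"][:3,3]
    return c+d*(z-c[2])/d[2]
def tri(obs): # [(p,uv),...]
    return least_squares(lambda X:np.concatenate([proj(p,X)[0]-uv for p,uv in obs]),[600,0,80]).x
E
python3 - <<'E'
import cv2,numpy as np
t=cv2.imread("pics/top0.png");s=cv2.imread("pics/side0.png")
a=cv2.resize(t[140:290,160:320],None,fx=2.5,fy=2.5,interpolation=2)
b=cv2.resize(s[150:270,270:400],None,fx=3,fy=3,interpolation=2)[:375]
b=cv2.copyMakeBorder(b,0,375-b.shape[0],0,0,0)
c=np.hstack([a,b])[:, :800]; cv2.imwrite("pics/c1.png",c);print(c.shape)
E
```

```text
(375, 790, 3)
```

View pics/c1.png

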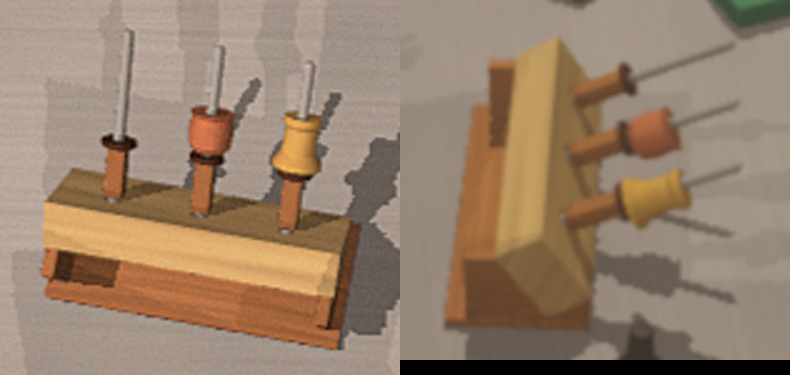

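The crop confirms it: left stick bare (grip at crop (115,175), dark collar at (119,142), tip at (128,30)); the other two carry the copper and brass pieces. Next I fit the block and tray poses.

```bash
python3 - <<'E'
from h import *
pt,ps=optics.camera_params("top"),optics.camera_params("side")
tip=tri([(pt,(211.2,152)),(ps,(381.7,164.3))]);col=tri([(pt,(207.6,196.8)),(ps,(345.7,176))]);sh=tri([(pt,(205.2,219.6)),(ps,(329.3,182))])
print("tip",tip,"col",col,"sh",sh,np.linalg.norm(tip-col))
for n,a,b in(("ctip",(247.2,159.2),(383.3,184.3)),("btip",(283.2,165.2),(383.3,205.7))): print(n,tri([(pt,a),(ps,b)]))
d=(tip-sh)/np.linalg.norm(tip-sh);print(d)
# bell ends, rough top/side centre
print("bell",onz(pt,(415,198),90), onz(ps,(380,320),90), "stopper",onz(pt,(332,215),50),"cork",onz(pt,(455,195),85))
t=cv2.imread("pics/top0.png");s=cv2.imread("pics/side0.png")
a=cv2.resize(t[140:230,370:490],None,fx=3.2,fy=3.2,interpolation=2)
b=cv2.resize(s[280:410,350:460],None,fx=3.2,fy=3.2,interpolation=2)
a=cv2.copyMakeBorder(a,0,416-a.shape[0],0,0,0);cv2.imwrite("pics/c2.png",np.hstack([a,b]));print(a.shape)
E
```

```text
tip [700.55 261.92 128.6 ] col [614.37 273.24  89.47] sh [571.13 280.94  66.62] 95.32560135675509
ctip [689.55 188.14 125.9 ]
btip [677.89 114.24 125.02]
[ 0.89 -0.13  0.43]
bell [ 623.58 -161.51   90.  ] [ 621.76 -174.83   90.  ] stopper [588.75  10.75  50.  ] cork [ 633.15 -246.51   85.  ]
(416, 384, 3)
```

View pics/c2.png

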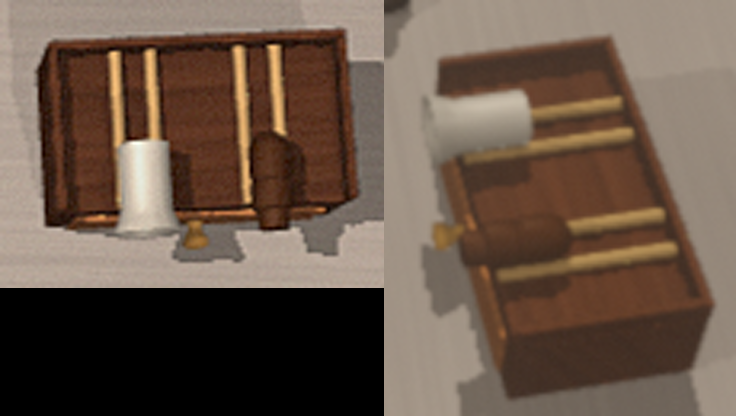

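The second crop shows the bell (nickel/white) in the left groove, mouth at crop (146,233) and plain end at (145,142); the cork is in the other groove at (272,180) and the knob at (195,235). Now I go above the bell for a close look.

Emit:
move_arm(
  increments=[
    [1,[1,-0.55,0],[0,0,0]],
    [1,[1,-0.55,0],[0,0,0]],
    [1,[1,-0.55,0],[0,0,0]],
    [1,[1,-0.55,0],[0,0,0]],
    [1,[1,-0.55,0],[0,0,0]],
    [1,[1,-0.55,0],[0,0,0]],
    [1,[1,-0.55,0],[0,0,0]],
    [1,[1,-0.55,0],[0,0,0]],
  ],
)

```text
clock: 0.77
eef_pos: [339.5, -474.7, 230.9]
tool_rot: [[0.942, 0.335, -0.001], [0.335, -0.942, 0.001], [-0.0, -0.001, -1.0]]
ft_force: [-0.1, 0.0, 0.5]
gripper_width: 85.4
gripper_force: 0.0
```

Emit:
move_arm(
  increments=[
    [1,[1,-0.55,0],[0,0,0]],
    [1,[1,-0.55,0],[0,0,0]],
    [1,[1,-0.55,0],[0,0,0]],
    [1,[1,-0.55,0],[0,0,0]],
    [1,[1,-0.55,0],[0,0,0]],
    [1,[1,-0.55,0],[0,0,0]],
    [1,[1,-0.55,0],[0,0,0]],
    [1,[1,-0.55,0],[0,0,0]],
  ],
)

```text
clock: 1.43
eef_pos: [460.7, -338.3, 230.9]
tool_rot: [[0.942, 0.335, -0.001], [0.335, -0.942, 0.0], [-0.001, -0.001, -1.0]]
ft_force: [0.2, 0.1, -0.1]
gripper_width: 85.6
gripper_force: 0.0
```

Emit:
move_arm(
  increments=[
    [1,[1,-0.55,0],[0,0,0]],
    [1,[1,-0.55,0],[0,0,0]],
    [1,[1,-0.55,0],[0,0,0]],
    [1,[1,-0.55,0],[0,0,0]],
    [1,[1,-0.55,0],[0,0,0]],
    [1,[1,-0.55,0],[0,0,0]],
    [1,[1,-0.55,0],[0,0,0]],
    [1,[1,-0.55,0],[0,0,0]],
  ],
)

```text
clock: 2.1
eef_pos: [582.0, -201.9, 230.8]
tool_rot: [[0.942, 0.335, -0.001], [0.335, -0.942, 0.0], [-0.001, -0.001, -1.0]]
ft_force: [0.7, -0.3, 0.7]
gripper_width: 85.7
gripper_force: 0.0
```

Emit:
move_arm(
  increments=[
    [1,[0.6,-0.3,0],[0,0,0.95]],
    [1,[0.3,0,0],[0,0,0.95]],
    [1,[0,0,0],[0,0,0.95]],
    [1,[0,0,0],[0,0,0.95]],
    [1,[0,0,0],[0,0,0.95]],
    [1,[0,0,0],[0,0,0]],
    [1,[0,0,0],[0,0,0]],
  ],
)

```text
clock: 2.68
eef_pos: [596.6, -191.5, 230.9]
tool_rot: [[0.988, -0.152, -0.001], [-0.152, -0.988, 0.0], [-0.001, 0.0, -1.0]]
ft_force: [-0.3, 0.5, 0.5]
gripper_width: 85.5
gripper_force: 0.0
```

```bash
python3 - <<'E'
from h import *
import pickle
p=wpose(); im=optics.get_image("wrist"); cv2.imwrite("pics/w1.png",im); pickle.dump(p,open("w1.pkl","wb"))
s=arm.read_state();print(s["clock"],s["eef_pos"],s["tool_rot"],s["joint_pos"])
E
```

```text
2.7333 [ 596.58 -191.57  230.99] [[ 0.99 -0.15 -0.  ]
 [-0.15 -0.99  0.  ]
 [-0.    0.   -1.  ]] [ 19.29  24.84  -6.06  95.01   2.93  60.33 -86.43]
```

View pics/w1.png

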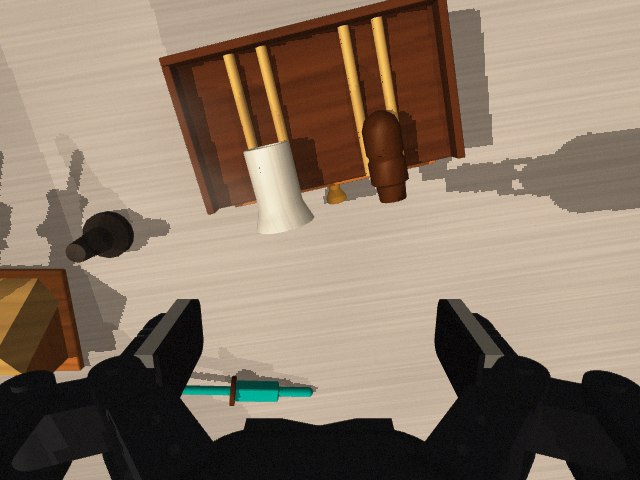

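Wrist view: bell plain end corners at (244,150) and (288,141), mouth corners at (257,232) and (313,217); the stopper is at (105,238) and the knob at (336,193).

```bash
python3 - <<'E'
from h import *
import pickle
p=pickle.load(open("w1.pkl","rb"))
z=81
pl=[onz(p,u,z) for u in((244,150),(288,141))]; mo=[onz(p,u,z) for u in((257,232),(313,217))]
print(pl,mo); P=(pl[0]+pl[1])/2; M=(mo[0]+mo[1])/2
print("plain",P,"mouth",M,np.linalg.norm(P-M),np.degrees(np.arctan2(*(P-M)[1::-1])), np.linalg.norm(pl[0]-pl[1]),np.linalg.norm(mo[0]-mo[1]))
# grooves/tray direction from dowels at z~62..: side walls top z 76
for a,b in(((162,62),(208,213)),((446,0),(464,157))):
    A,B=onz(p,a,76),onz(p,b,76);print("wall",A,B,np.degrees(np.arctan2(*(A-B)[1::-1])))
for a,b in(((230,55),(252,148)),((262,47),(285,140)),((344,27),(366,175)),((377,18),(394,110))):
    A,B=onz(p,a,66),onz(p,b,66);print("dowel",A,B,np.degrees(np.arctan2(*(A-B)[1::-1])))
print("stopper base",onz(p,(110,232),5),onz(p,(78,252),66))
pt,ps=optics.camera_params("top"),optics.camera_params("side")
print("block axis guess reproj; bell top/side pred",proj(pt,[P,M]),proj(ps,[P,M]))
E
```

```text
[array([ 651.77, -145.68,   81.  ]), array([ 653.2, -178.3,   81. ])] [array([ 589.53, -142.9 ,   81.  ]), array([ 594.75, -187.32,   81.  ])]
plain [ 652.49 -161.99   81.  ] mouth [ 592.14 -165.11   81.  ] 60.42782659030688 2.9603700152486483 32.651002389409165 44.7187859745749
wall [ 718.96 -100.7    76.  ] [ 608.93 -107.51   76.  ] 3.538944401746532
wall [ 727.39 -297.91   76.  ] [ 621.79 -304.73   76.  ] 3.6947856134981785
dowel [ 717.83 -146.49   66.  ] [ 651.52 -149.07   66.  ] 2.2324071516599773
dowel [ 719.5  -170.08   66.  ] [ 653.55 -174.93   66.  ] 4.205501295216179
dowel [ 723.4  -229.38   66.  ] [ 617.95 -232.38   66.  ] 1.6263551364878899
dowel [ 725.53 -252.88   66.  ] [ 662.66 -258.57   66.  ] 5.171857670207917
stopper base [590.93  13.43   5.  ] [591.03   8.71  66.  ]
block axis guess reproj; bell top/side pred [[414.59 185.28]
 [415.84 213.52]] [[393.89 316.22]
 [363.8  319.95]]
```

Bell axis: mouth (592,-165,81), plain end (652,-162,81), yaw about 3.2°. Now I move to the block, tilting the tool to match the stick.

Emit:
move_arm(
  increments=[
    [0.1,[-0.3,-0.97,0],[0,0,0]],
    [0.1,[-0.3,-0.97,0],[0,0,0]],
    [0.1,[-0.3,-0.97,0],[0,0,0]],
    [0.1,[-0.3,-0.97,0],[0,0,0]],
    [0.1,[-0.3,-0.97,0],[0,0,0]],
    [0.1,[-0.3,-0.97,0],[0,0,0]],
    [0.1,[-0.3,-0.97,0],[0,0,0]],
    [0.1,[-0.3,-0.97,0],[0,0,0]],
  ],
)

```text
clock: 3.4
eef_pos: [573.1, -30.2, 231.3]
tool_rot: [[0.988, -0.153, 0.0], [-0.153, -0.988, -0.0], [0.0, 0.0, -1.0]]
ft_force: [0.0, 0.1, -0.3]
gripper_width: 46.8
gripper_force: 0.0
```

Emit:
move_arm(
  increments=[
    [0.1,[-0.3,-0.97,0],[0,0,0]],
    [0.1,[-0.3,-0.97,0],[0,0,0]],
    [0.1,[-0.3,-0.97,0],[0,0,0]],
    [0.1,[-0.3,-0.97,0],[0,0,0]],
    [0.1,[-0.3,-0.97,0],[0,0,0]],
    [0.1,[-0.3,-0.97,0],[0,0,0]],
    [0.1,[-0.3,-0.97,0],[0,0,0]],
    [0.1,[-0.3,-0.97,0],[0,0,0]],
  ],
)

```text
clock: 4.07
eef_pos: [549.8, 130.7, 231.3]
tool_rot: [[0.988, -0.153, 0.0], [-0.153, -0.988, 0.0], [0.0, -0.0, -1.0]]
ft_force: [-1.0, -0.0, 0.2]
gripper_width: 47.1
gripper_force: 0.0
```

Emit:
move_arm(
  increments=[
    [0.1,[-0.3,-0.97,0],[0,0,0]],
    [0.1,[-0.3,-0.97,0],[0,0,0]],
    [0.1,[-0.3,-0.97,0],[0,0,0]],
    [0.1,[-0.3,-0.97,0],[0,0,0]],
    [0.1,[-0.3,-0.97,0],[0,0,0]],
    [0.1,[-0.3,-0.97,0],[0,0,0]],
    [0.1,[-0.3,-0.97,0],[0,0,0]],
    [0.1,[-0.3,-0.97,0],[0,0,0]],
  ],
)

```text
clock: 4.73
eef_pos: [526.5, 291.3, 231.2]
tool_rot: [[0.988, -0.153, -0.0], [-0.153, -0.988, -0.0], [-0.0, 0.0, -1.0]]
ft_force: [-0.1, 0.3, -0.6]
gripper_width: 47.0
gripper_force: 0.0
```

Emit:
move_arm(
  increments=[
    [0.1,[0,0,0],[0,0.9,0]],
    [0.1,[0,0,0],[0,0.9,0]],
    [0.1,[0,0,0],[0,0.9,0]],
    [0.1,[0,0,0],[0,0.9,0]],
    [0.1,[0,0,0],[0,0.9,0]],
    [0.1,[0,0,0],[0,0,0]],
    [0.1,[0,0,0],[0,0,0]],
  ],
)

```text
clock: 5.32
eef_pos: [525.2, 292.5, 230.9]
tool_rot: [[0.89, -0.15, 0.431], [-0.133, -0.989, -0.068], [0.436, 0.003, -0.9]]
ft_force: [0.3, 0.1, 0.3]
gripper_width: 46.8
gripper_force: 0.0
```

```bash
python3 - <<'E'
from h import *
import pickle
p=wpose(); im=optics.get_image("wrist"); cv2.imwrite("pics/w2.png",im); pickle.dump(p,open("w2.pkl","wb"))
s=arm.read_state();print(s["clock"],s["eef_pos"],s["tool_rot"],s["joint_pos"],s["gripper_width"])
E
```

```text
5.3667 [526.78 291.34 231.32] [[ 0.89 -0.15  0.43]
 [-0.14 -0.99 -0.07]
 [ 0.44  0.   -0.9 ]] [ -39.93   14.86   -2.89  113.99   33.86   39.5  -165.7 ] 46.90617613474144
```

View pics/w2.png

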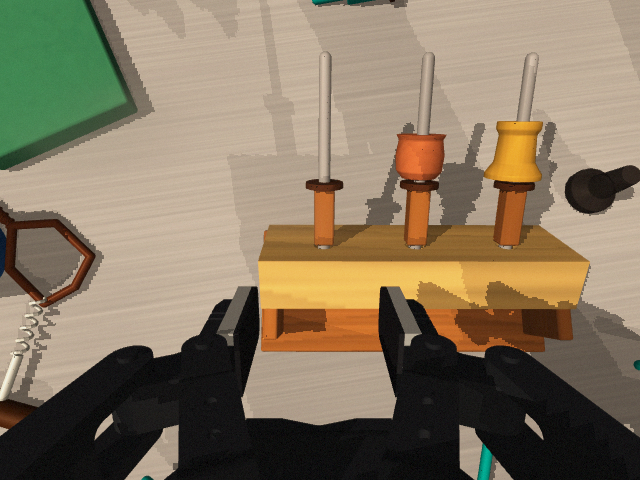

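Wrist view: bare stick tip (325,53), collar (324,185), shoulder (324,246). Joint 7 is near its limit, so I'll flip the tool half a turn (same grasp). First I refine the stick position.

```bash
python3 - <<'E'
from h import *
import pickle
w=pickle.load(open("w2.pkl","rb"))
pt,ps=optics.camera_params("top"),optics.camera_params("side")
# stick: model shoulder + direction (yaw, el)
obs=[(w,(324,246),(324.,184.5),(325,53),3.),(pt,(205.2,219.6),(207.6,196.8),(211.2,152),1.),(ps,(329.3,182),(345.7,176),(381.7,164.3),1.)]
def pts(q):
    d=np.array([np.cos(q[4])*np.cos(q[3]),np.cos(q[4])*np.sin(q[3]),np.sin(q[4])]);s=q[:3]
    return s,s+51*d,s+145*d,d
def f(q):
    s,c,t,d=pts(q); return np.concatenate([k*(proj(p,[s,c,t])-[a,b,e]).ravel() for p,a,b,e,k in obs])
r=least_squares(f,[571,281,66,-.15,.45]);s,c,t,d=pts(r.x)
print("sh",s,"tip",t,"d",d,np.degrees(r.x[3:]),r.fun); print("grip",s+23*d)
# other tips / z check of holes: shoulders of others at z 68
for u in((324,246),(414,246),(506,246)): print(onz(w,u,66))
S=arm.read_state()["tool_rot"]
print(S)
E
```

```text
sh [568.36 280.74  68.7 ] tip [697.07 261.28 132.58] d [ 0.89 -0.13  0.44] [-8.59 26.14] [-0.36 -0.18  0.68 -1.25 -0.12  0.77 -0.14  0.27 -0.5   0.3  -0.17  1.22
 -2.12 -0.37 -0.18 -0.7  -1.17 -1.08]
grip [588.77 277.65  78.83]
[568.64 280.55  66.  ]
[557.56 207.02  66.  ]
[546.22 131.76  66.  ]
[[ 0.89 -0.15  0.43]
 [-0.14 -0.99 -0.07]
 [ 0.44  0.   -0.9 ]]
```

Emit:
move_arm(
  increments=[
    [0.1,[0,0,0],[0,0,-1]],
    [0.1,[0,0,0],[0,0,-1]],
    [0.1,[0,0,0],[0,0,-1]],
    [0.1,[0,0,0],[0,0,-1]],
    [0.1,[0,0,0],[0,0,-1]],
    [0.1,[0,0,0],[0,0,-1]],
    [0.1,[0,0,0],[0,0,-1]],
    [0.1,[0,0,0],[0,0,-1]],
  ],
)

```text
clock: 6.03
eef_pos: [529.3, 288.1, 231.4]
tool_rot: [[0.711, 0.556, 0.43], [0.641, -0.764, -0.071], [0.289, 0.326, -0.9]]
ft_force: [-0.2, -0.2, -0.6]
gripper_width: 47.0
gripper_force: 0.0
```

Emit:
move_arm(
  increments=[
    [0.1,[0,0,0],[0,0,-1]],
    [0.1,[0,0,0],[0,0,-1]],
    [0.1,[0,0,0],[0,0,-1]],
    [0.1,[0,0,0],[0,0,-1]],
    [0.1,[0,0,0],[0,0,-1]],
    [0.1,[0,0,0],[0,0,-1]],
    [0.1,[0,0,0],[0,0,-1]],
    [0.1,[0,0,0],[0,0,-1]],
  ],
)

```text
clock: 6.7
eef_pos: [529.3, 288.0, 231.4]
tool_rot: [[0.063, 0.9, 0.43], [0.997, -0.035, -0.071], [-0.049, 0.433, -0.9]]
ft_force: [-0.0, 0.1, -0.3]
gripper_width: 46.7
gripper_force: 0.0
```

Emit:
move_arm(
  increments=[
    [0.1,[0,0,0],[0,0,-1]],
    [0.1,[0,0,0],[0,0,-1]],
    [0.1,[0,0,0],[0,0,-1]],
    [0.1,[0,0,0],[0,0,-1]],
    [0.1,[0,0,0],[0,0,-1]],
    [0.1,[0,0,0],[0,0,-1]],
    [0.1,[0,0,0],[0,0,-1]],
    [0.1,[0,0,0],[0,0,-1]],
  ],
)

```text
clock: 7.37
eef_pos: [529.4, 288.0, 231.6]
tool_rot: [[-0.627, 0.649, 0.43], [0.694, 0.717, -0.071], [-0.355, 0.254, -0.9]]
ft_force: [0.2, -0.5, 0.2]
gripper_width: 47.1
gripper_force: 0.0
```

Emit:
move_arm(
  increments=[
    [0.1,[0,0,0],[0,0,-1]],
    [0.1,[0,0,0],[0,0,-1]],
    [0.1,[0,0,0],[0,0,-1]],
    [0.1,[0,0,0],[0,0,-1]],
    [0.1,[0,0,0],[0,0,-1]],
    [0.1,[0,0,0],[0,0,-1]],
    [0.1,[0,0,0],[0,0,0]],
    [0.1,[0,0,0],[0,0,0]],
  ],
)

```text
clock: 8.03
eef_pos: [528.8, 288.3, 231.3]
tool_rot: [[-0.888, 0.163, 0.431], [0.147, 0.987, -0.071], [-0.436, 0.0, -0.9]]
ft_force: [0.6, 0.7, -0.6]
gripper_width: 47.1
gripper_force: 0.0
```

Emit:
move_arm(
  increments=[
    [0,[0.06,0,0.9],[0,0,-0.13]],
    [0,[0.06,0,0.9],[0,0,0]],
    [0,[0.06,0,0.9],[0,0,0]],
    [0,[0.06,0,0.9],[0,0,0]],
    [0,[0.06,0,0.9],[0,0,0]],
    [0,[0.06,0,0.9],[0,0,0]],
  ],
)

```text
clock: 8.53
eef_pos: [568.5, 282.6, 130.0]
tool_rot: [[-0.89, 0.149, 0.431], [0.131, 0.989, -0.07], [-0.437, -0.006, -0.899]]
ft_force: [-0.4, 0.5, 0.6]
gripper_width: 42.8
gripper_force: 0.0
```

Emit:
move_arm(
  increments=[
    [0,[0.06,0,0.9],[0,0,0]],
    [0,[0.06,0,0.9],[0,0,0]],
    [0,[0.06,0,0.9],[0,0,0]],
    [0,[0.06,0,0.9],[0,0,0]],
    [0,[0,0,0.12],[0,0,0]],
    [0,[0,0,0],[0,0,0]],
  ],
)

```text
clock: 9.03
eef_pos: [595.4, 277.7, 60.5]
tool_rot: [[-0.891, 0.148, 0.43], [0.129, 0.989, -0.072], [-0.436, -0.008, -0.9]]
ft_force: [-0.1, 0.1, -0.6]
gripper_width: 42.8
gripper_force: 0.0
```

```bash
python3 - <<'E'
from h import *
s=arm.read_state();print(s["clock"],s["eef_pos"],s["tool_rot"],s["joint_pos"],s["gripper_width"],s["ft_force"])
im=optics.get_image("wrist");im2=optics.get_image("side")[130:290,250:450]
im2=cv2.resize(im2,(400,320)); cv2.imwrite("pics/w3.png",np.hstack([cv2.resize(im,(400,320)),im2]))
E
```

```text
9.0333 [595.36 277.7   60.52] [[-0.89  0.15  0.43]
 [ 0.13  0.99 -0.07]
 [-0.44 -0.01 -0.9 ]] [-22.66  35.53 -17.61 112.    65.67  31.05 -11.07] 42.778633206486504 [-0.12  0.14 -0.57]
```

View pics/w3.png

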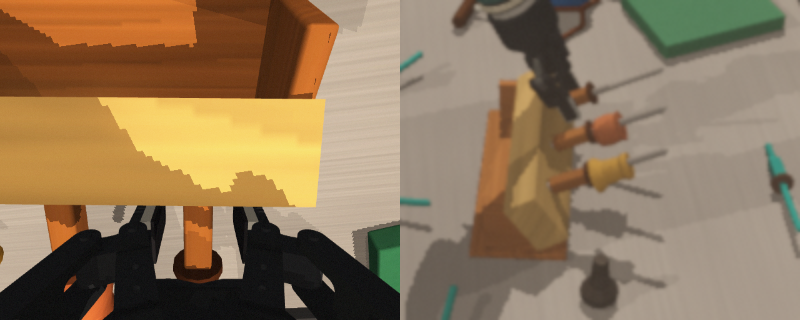

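The wrist half shows the grip (198,235) centred between the fingers (about 155 and 245). Closing.

Emit:
move_arm(
  increments=[
    [-1,[0,0,0],[0,0,0]],
    [-1,[0,0,0],[0,0,0]],
    [-1,[0,0,0],[0,0,0]],
    [-1,[0,0,0],[0,0,0]],
    [-1,[0,0,0],[0,0,0]],
  ],
  squeeze=90,
)

```text
clock: 9.55
eef_pos: [595.4, 279.1, 62.9]
tool_rot: [[-0.89, 0.144, 0.433], [0.126, 0.99, -0.07], [-0.439, -0.007, -0.899]]
ft_force: [-2.4, -2.1, 6.2]
gripper_width: 14.4
gripper_force: 87.8
```

Emit:
move_arm(
  increments=[
    [-1,[-0.4,0,-0.04],[0,0,0]],
    [-1,[-0.5,0,-0.05],[0,0,0]],
    [-1,[-0.5,0,-0.05],[0,0,0]],
    [-1,[-0.5,0,-0.05],[0,0,0]],
    [-1,[-0.5,0,-0.05],[0,0,0]],
    [-1,[-0.5,0,-0.05],[0,0,0]],
    [-1,[-0.5,0,-0.05],[0,0,0]],
    [-1,[-0.5,0,-0.05],[0,0,0]],
  ],
)

```text
clock: 10.22
eef_pos: [661.1, 269.9, 102.9]
tool_rot: [[-0.891, 0.144, 0.431], [0.126, 0.99, -0.069], [-0.437, -0.008, -0.899]]
ft_force: [-0.7, -0.3, -0.7]
gripper_width: 14.1
gripper_force: 87.5
```

```bash
python3 - <<'E'
from h import *
s=arm.read_state();print(s["clock"],s["eef_pos"],s["tool_rot"],s["joint_pos"],s["gripper_width"],s["ft_force"])
E
```

```text
10.2167 [661.11 269.89 102.92] [[-0.89  0.14  0.43]
 [ 0.13  0.99 -0.07]
 [-0.44 -0.01 -0.9 ]] [-16.09  35.91 -21.41 103.88  57.37  34.98   3.85] 14.094860408044694 [-0.73 -0.34 -0.69]
```

Emit:
move_arm(
  increments=[
    [-1,[-0.44,0,-0.9],[0,0,0]],
    [-1,[-0.44,0,-0.9],[0,0,0]],
    [-1,[-0.44,0,-0.9],[0,0,0]],
    [-1,[-0.44,0,-0.9],[0,0,0]],
    [-1,[-0.44,0,-0.9],[0,0,0]],
    [-1,[0,0,0],[0,0,0]],
  ],
)

```text
clock: 10.72
eef_pos: [663.1, 272.2, 208.0]
tool_rot: [[-0.888, 0.143, 0.438], [0.127, 0.99, -0.066], [-0.443, -0.003, -0.897]]
ft_force: [0.6, 0.8, -0.8]
gripper_width: 14.3
gripper_force: 87.6
```

Emit:
move_arm(
  increments=[
    [-1,[0,0,0],[0,0.87,0]],
    [-1,[0,0,0],[0,0.87,0]],
    [-1,[0,0,0],[0,0.87,0]],
    [-1,[0,0,0],[0,0.87,0]],
    [-1,[0,0,0],[0,0.87,0]],
    [-1,[0,0,0],[0,0,-0.95]],
    [-1,[0,0,0],[0,0,-0.95]],
    [-1,[0,0,0],[0,0,0]],
  ],
)

```text
clock: 11.38
eef_pos: [661.2, 270.1, 201.1]
tool_rot: [[-0.998, -0.056, -0.006], [-0.056, 0.998, -0.008], [0.007, -0.007, -1.0]]
ft_force: [-0.0, 1.2, -0.1]
gripper_width: 14.2
gripper_force: 87.7
```

```bash
python3 - <<'E'
from h import *
s=arm.read_state();print(s["clock"],s["eef_pos"],s["tool_rot"],s["joint_pos"],s["gripper_width"],s["ft_force"])
E
```

```text
11.3833 [661.22 270.09 201.09] [[-1.   -0.06 -0.01]
 [-0.06  1.   -0.01]
 [ 0.01 -0.01 -1.  ]] [ -0.99  41.19 -38.98  80.78  26.75  67.93  49.92] 14.233444618888708 [-0.    1.2  -0.11]
```

Emit:
move_arm(
  increments=[
    [-1,[0.55,-0.98,0],[0,0,0]],
    [-1,[0.55,-0.98,0],[0,0,0]],
    [-1,[0.55,-0.98,0],[0,0,0]],
    [-1,[0.55,-0.98,0],[0,0,0]],
    [-1,[0.55,-0.98,0],[0,0,0]],
    [-1,[0.55,-0.98,0],[0,0,0]],
    [-1,[0.55,-0.98,0],[0,0,0]],
    [-1,[0.55,-0.98,0],[0,0,0]],
  ],
)

```text
clock: 12.05
eef_pos: [580.9, 108.3, 203.9]
tool_rot: [[-0.999, -0.052, -0.004], [-0.052, 0.999, -0.008], [0.005, -0.008, -1.0]]
ft_force: [0.1, -1.2, 0.0]
gripper_width: 13.8
gripper_force: 87.8
```

Emit:
move_arm(
  increments=[
    [-1,[0.55,-0.98,0],[0,0,0]],
    [-1,[0.55,-0.98,0],[0,0,0]],
    [-1,[0.55,-0.98,0],[0,0,0]],
    [-1,[0.55,-0.98,0],[0,0,0]],
    [-1,[0.55,-0.98,0],[0,0,0]],
    [-1,[0.55,-0.98,0],[0,0,0]],
    [-1,[0.55,-0.98,0],[0,0,0]],
    [-1,[0.55,-0.98,0],[0,0,0]],
  ],
)

```text
clock: 12.72
eef_pos: [501.7, -52.9, 205.6]
tool_rot: [[-0.999, -0.052, -0.004], [-0.052, 0.999, -0.008], [0.005, -0.008, -1.0]]
ft_force: [0.7, -0.4, -0.5]
gripper_width: 14.3
gripper_force: 87.8
```

Emit:
move_arm(
  increments=[
    [-1,[0.55,-0.98,0],[0,0,0]],
    [-1,[0.55,-0.98,0],[0,0,0]],
    [-1,[0.55,-0.98,0],[0,0,0]],
    [-1,[0.55,-0.98,0],[0,0,0]],
    [-1,[0.55,-0.98,0],[0,0,0]],
    [-1,[0.55,-0.98,0],[0,0,0]],
    [-1,[0,0,0],[0,0,0]],
    [-1,[0,0,0],[0,0,0]],
  ],
)

```text
clock: 13.38
eef_pos: [442.4, -174.0, 206.8]
tool_rot: [[-0.999, -0.05, -0.005], [-0.05, 0.999, -0.008], [0.005, -0.008, -1.0]]
ft_force: [-0.3, -0.1, -0.5]
gripper_width: 14.0
gripper_force: 87.9
```

```bash
python3 - <<'E'
from h import *
s=arm.read_state();print(s["clock"],s["eef_pos"],s["tool_rot"],s["joint_pos"],s["gripper_width"],s["ft_force"])
a=optics.get_image("side");b=optics.get_image("top");cv2.imwrite("pics/s4.png",a);cv2.imwrite("pics/t4.png",b)
R=s["tool_rot"];g=s["eef_pos"]-18.7*R[:,2]
for n in("side","top"): print(n,proj(optics.camera_params(n),[g,g-28*R[:,0],g-122*R[:,0]]))
cv2.imwrite("pics/c4.png",np.hstack([cv2.resize(a[200:400,220:430],(400,381)),cv2.resize(b[130:330,330:540],(400,381))]))
E
```

```text
13.3833 [ 442.45 -174.03  206.77] [[-1.   -0.05 -0.  ]
 [-0.05  1.   -0.01]
 [ 0.   -0.01 -1.  ]] [ 53.53  17.04 -42.06 114.83  14.77  53.43  96.64] 13.984994520401678 [-0.3  -0.09 -0.53]
side [[284.14 280.77]
 [300.21 279.03]
 [353.32 273.27]]
top [[434.2  283.98]
 [433.48 268.47]
 [431.09 217.13]]
```

View pics/c4.png

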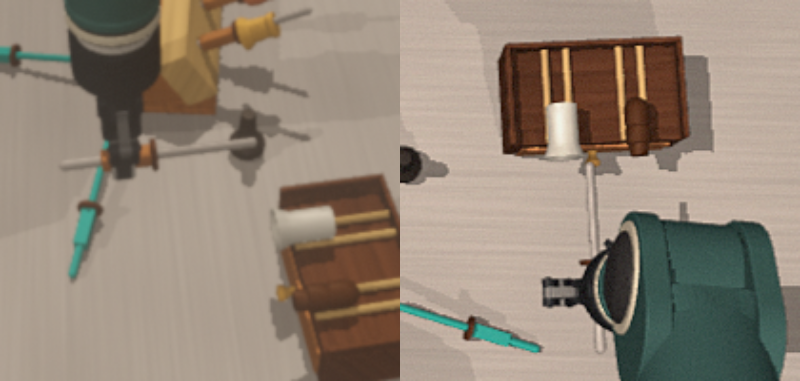

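Side half of the crop: stick level in the gripper, tip at (255,145), collar (152,153), stub end (62,165). Top half: tip (591,163). Bell undisturbed.

```bash
python3 - <<'E'
from h import *
s=arm.read_state();R=s["tool_rot"];g=s["eef_pos"]-18.7*R[:,2];pt,ps=optics.camera_params("top"),optics.camera_params("side")
print("pred tip",g-122*R[:,0],"stub",g+61*R[:,0],proj(ps,g+61*R[:,0]),proj(pt,g+61*R[:,0]))
# refine: subpixel row profile of spindle brightness in side image
a=cv2.imread("pics/s4.png").astype(int)
for u in(312,320,328,336,342,256,260): print(u,a[268:294,u].sum(1)//3)
print(tri([(pt,(430.3,215.6)),(ps,(353.9,276.1))]),tri([(pt,(330+200/1.905,130+350/1.905)),(ps,(252.5,286.6))]))
for u in (312,320,328,336,342): 
    q=proj(ps,g-np.array([[28],[122]])*R[:,0]); print(u,np.interp(u,q[:,0],q[:,1]))
E
```

```text
pred tip [ 565.28 -165.56  225.18] stub [ 382.55 -175.48  225.96] [[249.25 283.86]] [[435.02 317.57]]
312 [ 99 107 111 112 111 111 111 114 135 152 146 132 114 109 140 156 159 158
 158 159 158 158 158 159 159 159]
320 [100 107 110 111 111 111 113 128 148 147 131 114 109 140 155 157 157 157
 157 157 157 156 157 157 157 157]
328 [114 145 159 161 162 161 159 157 147 132 114 108 142 158 160 160 160 161
 160 161 161 161 161 161 161 161]
336 [155 157 158 157 158 155 155 148 133 115 110 140 156 159 160 161 160 160
 160 161 161 161 161 161 161 161]
342 [140 119  88  69  74 119 144 138 117 104  84  66  67  84 103 113 114 115
 119 138 155 161 162 162 162 160]
256 [144 144 145 145 145 145 145 147 146 147 146 147 147 147 148 152 164 157
 138 122 111 127 144 147 149 149]
260 [145 144 144 145 145 145 145 146 145 145 146 145 146 147 147 157 159 147
 127 114 114 135 145 146 146 148]
[ 566.96 -167.84  217.33] [ 388.32 -176.76  219.59]
312 276.82685495269027
320 275.93020858461847
328 275.03356221654667
336 274.13691584847487
342 273.464431072421
```

Emit:
move_arm(
  increments=[
    [-1,[0,0,1],[0,0,0]],
    [-1,[0,0,1],[0,0,0]],
    [-1,[0,0,1],[0,0,0]],
    [-1,[0,0,1],[0,0,0]],
    [-1,[0,0,1],[0,0,0]],
    [-1,[0,0,1],[0,0,0]],
    [-1,[0,0,1],[0,0,0]],
    [-1,[0,0,0],[0,0,0]],
  ],
)

```text
clock: 14.15
eef_pos: [440.9, -172.1, 64.0]
tool_rot: [[-0.998, -0.056, -0.009], [-0.056, 0.998, -0.004], [0.01, -0.004, -1.0]]
ft_force: [-0.6, -0.2, 0.2]
gripper_width: 13.6
gripper_force: 87.9
```

```bash
python3 - <<'E'
from h import *
s=arm.read_state();print(s["clock"],s["eef_pos"],s["tool_rot"],s["joint_pos"],s["gripper_width"],s["ft_force"])
a=optics.get_image("side");b=optics.get_image("top");cv2.imwrite("pics/s5.png",a);cv2.imwrite("pics/t5.png",b)
R=s["tool_rot"];g=s["eef_pos"]-15.2*R[:,2]
for n in("side","top"): print(n,proj(optics.camera_params(n),[g,g-28*R[:,0],g-122*R[:,0]]))
cv2.imwrite("pics/c5.png",np.hstack([cv2.resize(a[280:370,270:410],(400,257)),cv2.resize(b[170:260,380:520],(400,257))]))
E
```

```text
14.15 [ 440.87 -172.07   64.04] [[-1.   -0.06 -0.01]
 [-0.06  1.   -0.  ]
 [ 0.01 -0.   -1.  ]] [ 45.03  30.1  -33.79 120.71  27.98  37.42  85.17] 13.59886252451555 [-0.61 -0.2   0.2 ]
side [[286.63 329.67]
 [301.08 327.9 ]
 [348.87 322.07]]
top [[418.45 285.7 ]
 [417.77 272.22]
 [415.51 227.51]]
```

View pics/c5.png

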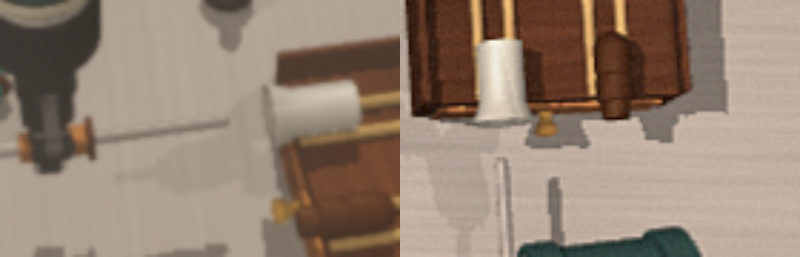

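Side: collar (94,139) to tip (229,122) points at the mouth centre (about (270,115)), roughly 1.5 mm low. Top: tip (502,158) is in line with the bell (503,120). Threading with a small lift.

Emit:
move_arm(
  increments=[
    [-1,[0,0,-0.1],[0,0,0]],
    [-1,[-0.5,0,0],[0,0,0]],
    [-1,[-0.5,0,0],[0,0,0]],
    [-1,[-0.5,0,0],[0,0,0]],
    [-1,[-0.5,0,0],[0,0,0]],
    [-1,[-0.5,0,0],[0,0,0]],
    [-1,[-0.5,0,0],[0,0,0]],
    [-1,[-0.5,0,0],[0,0,0]],
  ],
)

```text
clock: 14.92
eef_pos: [513.8, -170.2, 68.6]
tool_rot: [[-0.998, -0.055, -0.004], [-0.055, 0.998, -0.007], [0.004, -0.007, -1.0]]
ft_force: [0.6, 0.5, -1.1]
gripper_width: 14.4
gripper_force: 87.9
```

Emit:
move_arm(
  increments=[
    [-1,[-0.5,0,0],[0,0,0]],
    [-1,[-0.5,0,0],[0,0,0]],
    [-1,[-0.5,0,0],[0,0,0]],
    [-1,[-0.5,0,0],[0,0,0]],
    [-1,[0,0,0],[0,0,0]],
  ],
)

```text
clock: 15.33
eef_pos: [555.0, -167.7, 68.7]
tool_rot: [[-0.998, -0.055, -0.002], [-0.055, 0.998, -0.007], [0.002, -0.007, -1.0]]
ft_force: [0.0, 0.1, 0.1]
gripper_width: 14.2
gripper_force: 87.9
```

```bash
python3 - <<'E'
from h import *
s=arm.read_state();print(s["clock"],s["eef_pos"],s["tool_rot"],s["joint_pos"],s["gripper_width"],s["ft_force"])
a=optics.get_image("side");b=optics.get_image("top");w=optics.get_image("wrist")
cv2.imwrite("pics/c6.png",np.hstack([cv2.resize(a[270:370,310:430],(400,333)),cv2.resize(w,(400,333))]))
E
```

```text
15.3333 [ 554.96 -167.71   68.67] [[-1.   -0.06 -0.  ]
 [-0.06  1.   -0.01]
 [ 0.   -0.01 -1.  ]] [ 38.06  37.22 -32.7  106.48  28.34  44.61  83.13] 14.197692104006938 [0.05 0.11 0.12]
```

View pics/c6.png

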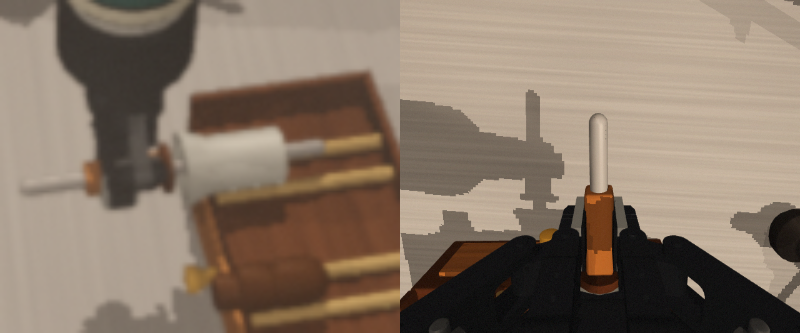

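The side view shows the bell threaded: the tip stands out of the plain end at (320,147) and the collar (165,165) is just short of the mouth. The wrist view shows the grip seated between the pads. No contact force. Now lift, tilting up.

Emit:
move_arm(
  increments=[
    [-1,[0,0,-0.3],[0,-0.2,0]],
    [-1,[0,0,-0.3],[0,-0.3,0]],
    [-1,[0,0,-0.4],[0,-0.4,0]],
    [-1,[0,0,-0.5],[0,-0.4,0]],
    [-1,[0,0,-0.5],[0,-0.4,0]],
    [-1,[0,0,-0.5],[0,-0.4,0]],
    [-1,[0,0,-0.5],[0,-0.4,0]],
    [-1,[0,0,-0.5],[0,-0.4,0]],
  ],
)

```text
clock: 16.15
eef_pos: [542.1, -168.4, 138.2]
tool_rot: [[-0.954, -0.054, 0.296], [-0.054, 0.998, 0.008], [-0.296, -0.008, -0.955]]
ft_force: [0.3, 0.9, -2.4]
gripper_width: 14.1
gripper_force: 87.8
```

```bash
python3 - <<'E'
from h import *
s=arm.read_state();print(s["clock"],s["eef_pos"],s["tool_rot"],s["joint_pos"],s["gripper_width"],s["ft_force"])
a=optics.get_image("side");b=optics.get_image("top")
cv2.imwrite("pics/c7.png",np.hstack([cv2.resize(a[240:360,300:440],(400,343)),cv2.resize(b[130:270,360:520],(400,343))]))
E
```

```text
16.15 [ 542.14 -168.43  138.22] [[-0.95 -0.05  0.3 ]
 [-0.05  1.    0.01]
 [-0.3  -0.01 -0.96]] [ 50.04  25.34 -39.82 118.07  24.6   27.13  88.02] 14.12153949975515 [ 0.25  0.91 -2.43]
```

View pics/c7.png

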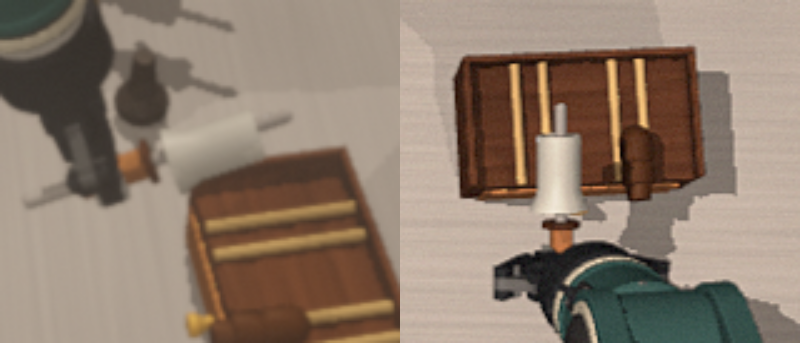

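The bell hangs on the stick against the collar, clear of the tray; tip out at (285,117) in the side half. Now raise and carry.

Emit:
move_arm(
  increments=[
    [-1,[-0.24,0,-0.78],[0,0,0]],
    [-1,[-0.24,0,-0.78],[0,0,0]],
    [-1,[-0.24,0,-0.78],[0,0,0]],
    [-1,[-0.24,0,-0.78],[0,0,0]],
    [-1,[-0.16,0.5,0.05],[0,0,0]],
    [-1,[-0.27,0.8,0.07],[0,0,0]],
    [-1,[-0.27,0.8,0.07],[0,0,0]],
    [-1,[-0.27,0.8,0.07],[0,0,0]],
  ],
)

```text
clock: 16.92
eef_pos: [559.8, -108.5, 202.9]
tool_rot: [[-0.955, -0.054, 0.293], [-0.053, 0.999, 0.009], [-0.293, -0.007, -0.956]]
ft_force: [0.0, -0.1, -2.0]
gripper_width: 13.9
gripper_force: 88.2
```

Emit:
move_arm(
  increments=[
    [-1,[-0.27,0.8,0.07],[0,0,0]],
    [-1,[-0.27,0.8,0.07],[0,0,0]],
    [-1,[-0.27,0.8,0.07],[0,0,0]],
    [-1,[-0.27,0.8,0.07],[0,0,0]],
    [-1,[-0.27,0.8,0.07],[0,0,0]],
    [-1,[-0.27,0.8,0.07],[0,0,0]],
    [-1,[-0.27,0.8,0.07],[0,0,0]],
    [-1,[-0.27,0.8,0.07],[0,0,0]],
  ],
)

```text
clock: 17.58
eef_pos: [597.4, 22.2, 203.8]
tool_rot: [[-0.955, -0.054, 0.293], [-0.054, 0.998, 0.009], [-0.293, -0.008, -0.956]]
ft_force: [-0.2, -0.2, -1.7]
gripper_width: 14.2
gripper_force: 88.2
```

Emit:
move_arm(
  increments=[
    [-1,[-0.27,0.8,0.07],[0,0,0]],
    [-1,[-0.27,0.8,0.07],[0,0,0]],
    [-1,[-0.27,0.8,0.07],[0,0,0]],
    [-1,[-0.27,0.8,0.07],[0,0,0]],
    [-1,[-0.27,0.8,0.07],[0,0,0]],
    [-1,[-0.27,0.8,0.07],[0,0,0]],
    [-1,[-0.27,0.8,0.07],[0,0,0]],
    [-1,[-0.27,0.8,0.07],[0,0,0]],
  ],
)

```text
clock: 18.25
eef_pos: [635.0, 152.4, 204.8]
tool_rot: [[-0.955, -0.054, 0.293], [-0.054, 0.998, 0.008], [-0.293, -0.008, -0.956]]
ft_force: [0.3, 0.1, -1.6]
gripper_width: 14.0
gripper_force: 88.2
```

Emit:
move_arm(
  increments=[
    [-1,[-0.27,0.8,0.07],[0,0,0]],
    [-1,[-0.27,0.8,0.07],[0,0,0]],
    [-1,[-0.27,0.8,0.07],[0,0,0]],
    [-1,[-0.27,0.8,0.07],[0,0,0]],
    [-1,[-0.27,0.8,0.07],[0,0,0]],
    [-1,[-0.27,0.8,0.07],[0,0,0]],
    [-1,[0,0,0],[0,0,0]],
    [-1,[0,0,0],[0,0,0]],
  ],
)

```text
clock: 18.92
eef_pos: [662.7, 250.6, 205.5]
tool_rot: [[-0.954, -0.056, 0.293], [-0.056, 0.998, 0.009], [-0.293, -0.007, -0.956]]
ft_force: [-0.2, 0.3, -2.6]
gripper_width: 14.2
gripper_force: 88.2
```

```bash
python3 - <<'E'
from h import *
from scipy.spatial.transform import Rotation as Ro
s=arm.read_state();R=s["tool_rot"];print(s["clock"],s["eef_pos"],R,s["joint_pos"],s["gripper_width"],s["ft_force"])
for el in(26,29):
    y=np.radians(-8.3);e=np.radians(el);d=np.array([np.cos(e)*np.cos(y),np.cos(e)*np.sin(y),np.sin(e)]);yy=np.array([-np.sin(y),np.cos(y),0])
    T=np.c_[-d,yy,np.cross(-d,yy)]
    print(el,T,"rotvec deg",Ro.from_matrix(R.T@T).as_rotvec(degrees=True))
print("to above:",T.T@(np.array([661.,270,190])-s["eef_pos"]))
E
```

```text
18.9167 [662.68 250.58 205.47] [[-0.95 -0.06  0.29]
 [-0.06  1.    0.01]
 [-0.29 -0.01 -0.96]] [ -0.29  31.75 -36.17  96.14  36.58  47.24  40.56] 14.20350978220576 [-0.2   0.3  -2.57]
26 [[-0.89  0.14  0.43]
 [ 0.13  0.99 -0.06]
 [-0.44  0.   -0.9 ]] rotvec deg [ 3.84 -8.89 10.89]
29 [[-0.87  0.14  0.48]
 [ 0.13  0.99 -0.07]
 [-0.48  0.   -0.87]] rotvec deg [  4.12 -11.88  10.79]
to above: [11.41 18.97 11.36]
```

Emit:
move_arm(
  increments=[
    [-1,[0,0,0],[0.16,-0.37,0.45]],
    [-1,[0,0,0],[0.16,-0.37,0.45]],
    [-1,[0,0,0],[0.16,-0.37,0.45]],
    [-1,[0,0,0],[0.16,-0.37,0.45]],
    [-1,[0,0.5,0],[0,0,0]],
    [-1,[0,0.5,0],[0,0,0]],
    [-1,[0,0,0],[0,0,0]],
  ],
)

```text
clock: 19.5
eef_pos: [666.5, 272.4, 206.8]
tool_rot: [[-0.889, 0.141, 0.435], [0.128, 0.99, -0.06], [-0.439, 0.002, -0.898]]
ft_force: [0.0, 1.2, -0.7]
gripper_width: 14.0
gripper_force: 88.3
```

```bash
cat > st.py <<'E'
from h import *
from scipy.spatial.transform import Rotation as Ro
s=arm.read_state();R=s["tool_rot"];x=s["eef_pos"];print(s["clock"],x,s["joint_pos"],s["gripper_width"],s["ft_force"],s["ft_torque"])
T=np.array([[-.891,.144,.431],[.126,.99,-.069],[-.437,-.008,-.899]])
print("rot to grasp",Ro.from_matrix(R.T@T).as_rotvec(degrees=True))
o=np.array([.837,-.126,.531]);h=np.array([595.4,279.1,62.9])
print("axial",(x-h)@o,"to pre(80)",R.T@(h+80*o-x),"to home",R.T@(h-x),"outward in tool",R.T@o)
E
python3 st.py
```

```text
19.5 [666.45 272.41 206.81] [-11.25  29.15 -27.49  99.85  46.97  42.8   16.03] 14.041813293965609 [ 0.04  1.16 -0.74] [0.19 0.73 0.04]
rot to grasp [ 0.59  0.16 -0.1 ]
axial 136.73064058906547 to pre(80) [47.77 -4.17 89.54] to home [127.26  -3.72  97.95] outward in tool [-0.99 -0.01 -0.11]
```

Emit:
move_arm(
  increments=[
    [-1,[0.4,-0.04,0.75],[0.1,0,0]],
    [-1,[0.4,-0.04,0.75],[0,0,0]],
    [-1,[0.4,-0.04,0.75],[0,0,0]],
    [-1,[0.4,-0.04,0.75],[0,0,0]],
    [-1,[0.4,-0.04,0.75],[0,0,0]],
    [-1,[0.4,-0.04,0.75],[0,0,0]],
    [-1,[0,0,0],[0,0,0]],
    [-1,[0,0,0],[0,0,0]],
  ],
)

```text
clock: 20.17
eef_pos: [662.1, 263.7, 103.6]
tool_rot: [[-0.889, 0.149, 0.432], [0.13, 0.989, -0.075], [-0.438, -0.01, -0.899]]
ft_force: [0.2, 1.0, -2.4]
gripper_width: 14.1
gripper_force: 88.3
```

```bash
python3 st.py; python3 - <<'E'
from h import *
a=optics.get_image("side");b=optics.get_image("top");w=optics.get_image("wrist")
cv2.imwrite("pics/c8.png",np.hstack([cv2.resize(a[130:270,290:430],(380,380)),cv2.resize(w[180:,140:500],(420,380))]));cv2.imwrite("pics/s8.png",a);cv2.imwrite("pics/t8.png",b);cv2.imwrite("pics/w8.png",w)
E
```

```text
20.1667 [662.08 263.72 103.56] [-15.97  35.68 -20.98 104.11  57.24  34.85   3.99] 14.063631255912924 [ 0.23  0.99 -2.37] [ 0.17  0.72 -0.04]
rot to grasp [-0.29  0.09 -0.22]
axial 79.33985049845016 to pre(80) [-0.36  5.26 -1.92] to home [79.12  5.68  6.6 ] outward in tool [-0.99 -0.01 -0.11]
```

View pics/c8.png

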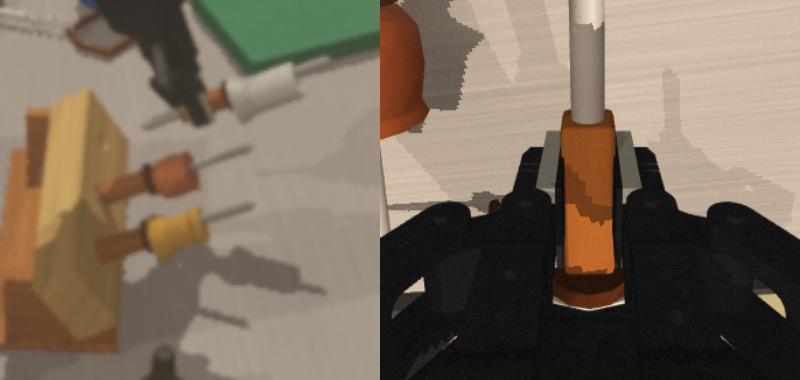

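The crop shows the bell still on the stick, stub end at (145,127) and tip at (328,58) in the side half, and the stick centred in the pads in the wrist half. A quick check of the stick's pitch in the grip follows.

```bash
python3 - <<'E'
from h import *
s=arm.read_state();R=s["tool_rot"];g=s["eef_pos"]-16.5*R[:,2]
ps=optics.camera_params("side");k=380/140
for n,o in(("stub",61),("sh",23),("tip",-124)): print(n,(proj(ps,g+o*R[:,0])[0]-[290,130])*k, g+o*R[:,0])
from math import radians
p=g+61*R[:,0]
h=np.array([568.4,280.7,68.4]);ax=np.array([.837,-.128,.531])
print("stub vs hole axis", R.T@((p-h)-((p-h)@ax)*ax),(p-h)@ax)
E
```

```text
stub [138.06 121.35] [601.77 273.89  93.92]
sh [175.9  108.12] [635.51 268.93 110.69]
tip [329.14  54.53] [766.02 249.73 175.56]
stub vs hole axis [ 0.33 -1.71 -3.52] 42.356161661276666
```

Emit:
move_arm(
  increments=[
    [-1,[0,0.07,-0.12],[0,-0.37,0]],
    [-1,[0,0.07,-0.12],[0,-0.37,0]],
    [-1,[0,0,0],[0,0,0]],
    [-1,[0,0,0],[0,0,0]],
  ],
)

```text
clock: 20.65
eef_pos: [660.3, 268.4, 109.9]
tool_rot: [[-0.852, 0.147, 0.502], [0.123, 0.989, -0.082], [-0.508, -0.009, -0.861]]
ft_force: [0.3, -0.3, -2.7]
gripper_width: 14.1
gripper_force: 88.3
```

```bash
cat >> st.py <<'E'
g=x-16.5*R[:,2]; d=-R[:,0]; a=np.radians(1.5); d=d*np.cos(a)-R[:,2]*np.sin(a)
hm=np.array([568.4,281.3,68.]);ax=np.array([.838,-.128,.531])
for n,l in(("stub",-61),("sh",-23)):
    v=g+l*d-hm; print(n,"axial",v@ax,"perp(tool)",R.T@(v-(v@ax)*ax))
print("el",np.degrees(np.arcsin(d[2])),"yaw",np.degrees(np.arctan2(d[1],d[0])),"inward in tool",-R.T@ax)
E
python3 st.py
```

```text
20.65 [660.3  268.45 109.92] [-20.65  34.17 -16.83 106.89  64.75  32.7   -5.35] 14.11850373113689 [ 0.3  -0.33 -2.69] [0.16 0.84 0.  ]
rot to grasp [-0.16  4.66 -0.16]
axial 80.63704479150033 to pre(80) [0.63 0.91 4.9 ] to home [80.53  1.37  7.05] outward in tool [-1.   -0.01 -0.03]
stub axial 40.33880453568987 perp(tool) [ 0.09  0.78 -2.77]
sh axial 78.3488890076371 perp(tool) [ 0.11  1.07 -2.77]
el 32.05836078892359 yaw -8.169047184375007 inward in tool [1.   0.01 0.03]
```

Emit:
move_arm(
  increments=[
    [-1,[0.35,0,0.05],[0,0,0]],
    [-1,[0.35,0,0.01],[0,0,0]],
    [-1,[0.35,0,0.01],[0,0,0]],
    [-1,[0.35,0,0.01],[0,0,0]],
    [-1,[0.3,0,0.01],[0,0,0]],
    [-1,[0,0,0],[0,0,0]],
  ],
)

```text
clock: 21.15
eef_pos: [630.3, 271.7, 88.5]
tool_rot: [[-0.854, 0.148, 0.499], [0.122, 0.989, -0.084], [-0.506, -0.01, -0.863]]
ft_force: [-0.6, 0.1, -2.6]
gripper_width: 14.1
gripper_force: 88.3
```

```bash
python3 st.py; python3 - <<'E'
from h import *
a=optics.get_image("side");b=optics.get_image("top");w=optics.get_image("wrist")
cv2.imwrite("pics/s9.png",a);cv2.imwrite("pics/t9.png",b);cv2.imwrite("pics/w9.png",w)
E
```

```text
21.15 [630.3  271.74  88.5 ] [-23.61  34.24 -15.23 110.56  69.    31.39 -12.51] 14.137107290860289 [-0.57  0.1  -2.61] [ 0.16  0.84 -0.  ]
rot to grasp [-0.25  4.49 -0.13]
axial 43.731004990413275 to pre(80) [-36.25   1.87   1.67] to home [43.65  2.39  4.05] outward in tool [-1.   -0.01 -0.03]
stub axial 3.443765883836042 perp(tool) [ 0.03 -0.5  -0.79]
sh axial 41.453468919834926 perp(tool) [ 0.05 -0.18 -0.68]
el 31.893977047192333 yaw -8.121163573832733 inward in tool [1.   0.01 0.03]
```

Emit:
move_arm(
  increments=[
    [-1,[0.1,0.01,0],[0,0,0]],
    [-1,[0.1,0.01,0],[0,0,0]],
    [-1,[0.1,0,0],[0,0,0]],
    [-1,[0.1,0,0],[0,0,0]],
    [-1,[0,0,0],[0,0,0]],
  ],
)

```text
clock: 21.72
eef_pos: [624.9, 273.0, 85.5]
tool_rot: [[-0.853, 0.149, 0.501], [0.123, 0.989, -0.084], [-0.508, -0.01, -0.862]]
ft_force: [0.2, -0.1, -1.5]
gripper_width: 14.3
gripper_force: 88.3
```

```bash
python3 st.py
```

```text
21.7167 [624.88 272.98  85.5 ] [-24.27  34.21 -14.91 111.23  69.96  31.22 -14.14] 14.27516637580369 [ 0.22 -0.06 -1.47] [0.16 0.88 0.04]
rot to grasp [-0.23  4.6  -0.2 ]
axial 37.44579542016711 to pre(80) [-42.54   1.46   1.97] to home [37.36  1.89  4.21] outward in tool [-1.   -0.01 -0.03]
stub axial -2.879953418377205 perp(tool) [ 0.03 -0.02 -1.09]
sh axial 35.13026002573861 perp(tool) [ 0.05  0.25 -1.05]
el 31.998405373166605 yaw -8.206135397513785 inward in tool [1.   0.01 0.03]
```

Emit:
move_arm(
  increments=[
    [-1,[0.15,0,0.01],[0,0,0]],
    [-1,[0.15,0,0],[0,0,0]],
    [-1,[0.15,0,0],[0,0,0]],
    [-1,[0.15,0,0],[0,0,0]],
    [-1,[0,0,0],[0,0,0]],
  ],
)

```text
clock: 22.13
eef_pos: [614.3, 274.5, 79.0]
tool_rot: [[-0.853, 0.148, 0.5], [0.123, 0.989, -0.084], [-0.507, -0.01, -0.862]]
ft_force: [-0.0, 1.0, -2.3]
gripper_width: 14.5
gripper_force: 88.3
```

```bash
python3 st.py
```

```text
22.1333 [614.34 274.54  78.96] [-25.34  34.25 -14.45 112.43  71.51  30.92 -16.73] 14.463333002804534 [-0.04  0.96 -2.34] [ 0.14  0.84 -0.06]
rot to grasp [-0.24  4.57 -0.17]
axial 24.95965716514567 to pre(80) [-55.04   1.4    1.72] to home [24.87  1.86  3.98] outward in tool [-1.   -0.01 -0.03]
stub axial -15.372347335341384 perp(tool) [ 0.03 -0.1  -1.23]
sh axial 22.637715690228934 perp(tool) [ 0.04  0.19 -1.17]
el 31.97326722678975 yaw -8.175038427491218 inward in tool [1.   0.01 0.03]
```

Emit:
move_arm(
  increments=[
    [-1,[0.2,0,0.01],[0,0,0]],
    [-1,[0.2,0,0.01],[0,0,0]],
    [-1,[0.2,0,0.01],[0,0,0]],
    [-1,[0.2,0,0],[0,0,0]],
    [-1,[0.15,0,0],[0,0,0]],
    [-1,[0,0,0],[0,0,0]],
  ],
)

```text
clock: 22.63
eef_pos: [598.4, 276.9, 68.8]
tool_rot: [[-0.853, 0.148, 0.5], [0.123, 0.989, -0.083], [-0.507, -0.01, -0.862]]
ft_force: [-0.7, 0.8, -2.6]
gripper_width: 14.2
gripper_force: 88.3
```

```bash
python3 st.py
```

```text
22.6333 [598.42 276.87  68.78] [-26.98  34.42 -13.78 114.21  74.08  30.56 -20.95] 14.185733450036727 [-0.71  0.76 -2.59] [ 0.15  0.82 -0.  ]
rot to grasp [-0.23  4.57 -0.16]
axial 5.9289676376787535 to pre(80) [-74.07   1.35   1.1 ] to home [5.83 1.82 3.37] outward in tool [-1.   -0.01 -0.03]
stub axial -34.423501398387984 perp(tool) [ 0.01 -0.21 -1.14]
sh axial 3.586506375040778 perp(tool) [ 0.03  0.08 -1.08]
el 31.973033400066978 yaw -8.162228306052514 inward in tool [1.   0.01 0.03]
```

Emit:
move_arm(
  increments=[
    [-1,[0.1,0,0],[0,0,0]],
    [-1,[0.1,0,0],[0,0,0]],
    [-1,[0,0,0],[0,0,0]],
  ],
)

```text
clock: 22.88
eef_pos: [595.6, 277.2, 67.1]
tool_rot: [[-0.853, 0.149, 0.501], [0.124, 0.989, -0.084], [-0.508, -0.009, -0.861]]
ft_force: [-0.3, -0.2, -2.2]
gripper_width: 14.2
gripper_force: 88.3
```

Emit:
move_arm(
  increments=[
    [-1,[0.1,0,0],[0,0,0]],
    [-1,[0.05,0,0],[0,0,0]],
    [-1,[0,0,0],[0,0,0]],
  ],
)

```text
clock: 23.13
eef_pos: [593.8, 277.4, 66.1]
tool_rot: [[-0.852, 0.149, 0.502], [0.124, 0.989, -0.084], [-0.509, -0.009, -0.861]]
ft_force: [1.3, -0.5, -1.9]
gripper_width: 14.3
gripper_force: 88.2
```

Emit:
move_arm(
  increments=[
    [-1,[0.1,0,0],[0,0,0]],
    [-1,[0.05,0,0],[0,0,0]],
    [-1,[0,0,0],[0,0,0]],
  ],
)

```text
clock: 23.38
eef_pos: [593.6, 277.4, 66.1]
tool_rot: [[-0.85, 0.151, 0.505], [0.125, 0.989, -0.085], [-0.512, -0.009, -0.859]]
ft_force: [5.7, -0.9, -0.2]
gripper_width: 14.2
gripper_force: 88.2
```

```bash
python3 st.py
```

```text
23.3833 [593.63 277.36  66.12] [-27.75  34.44 -13.38 114.9   75.52  30.53 -23.17] 14.248823151526452 [ 5.65 -0.86 -0.21] [ 0.08 -0.67  0.  ]
rot to grasp [-0.25  4.89 -0.33]
axial 0.4473418135316748 to pre(80) [-79.55   1.77   1.69] to home [0.36 2.01 3.51] outward in tool [-1.   -0.   -0.02]
stub axial -40.00405791898065 perp(tool) [ 0.   -0.26 -1.09]
sh axial -1.993628302606368 perp(tool) [ 0.03 -0.08 -1.25]
el 32.29584719034679 yaw -8.357143612549036 inward in tool [1.   0.   0.02]
```

Emit:
move_arm(
  increments=[
    [-1,[0.03,0,0.04],[0,0.33,0]],
    [-1,[0.03,0,0.04],[0,0.33,0]],
    [-1,[0,0,0],[0,0,0]],
  ],
)

```text
clock: 23.63
eef_pos: [594.2, 276.5, 64.0]
tool_rot: [[-0.883, 0.153, 0.444], [0.133, 0.988, -0.076], [-0.45, -0.008, -0.893]]
ft_force: [5.7, -0.1, -3.0]
gripper_width: 14.0
gripper_force: 88.5
```

Emit:
move_arm(
  increments=[
    [-0.2,[0,0,0],[0,0,0]],
    [0,[0,0,0],[0,0,0]],
    [0,[0,0,0],[0,0,0]],
    [0,[0,0,0],[0,0,0]],
    [0,[0,0,0],[0,0,0]],
  ],
)

```text
clock: 24.05
eef_pos: [590.1, 278.2, 62.2]
tool_rot: [[-0.885, 0.148, 0.441], [0.128, 0.989, -0.075], [-0.447, -0.009, -0.894]]
ft_force: [0.3, 0.8, -0.1]
gripper_width: 42.3
gripper_force: 0.0
```

```bash
python3 st.py; python3 - <<'E'
from h import *
a=optics.get_image("side");b=optics.get_image("top");w=optics.get_image("wrist")
cv2.imwrite("pics/c10.png",np.hstack([cv2.resize(a[130:270,290:430],(380,380)),cv2.resize(w[120:,140:500],(420,380))]))
E
```

```text
24.05 [590.12 278.24  62.24] [-24.1   34.93 -16.53 112.96  66.85  30.77 -13.13] 42.28804657415465 [ 0.31  0.78 -0.14] [0.1  0.47 0.05]
rot to grasp [-0.21  0.65 -0.19]
axial -4.663809749816037 to pre(80) [-84.42   1.18  -6.05] to home [-4.86  1.62  1.67] outward in tool [-0.99 -0.01 -0.1 ]
stub axial -43.75161677457849 perp(tool) [ 0.37 -0.07 -4.15]
sh axial -5.8343160512630545 perp(tool) [ 0.14  0.21 -1.5 ]
el 28.053297084509023 yaw -8.236259622409198 inward in tool [1.   0.01 0.1 ]
```

View pics/c10.png

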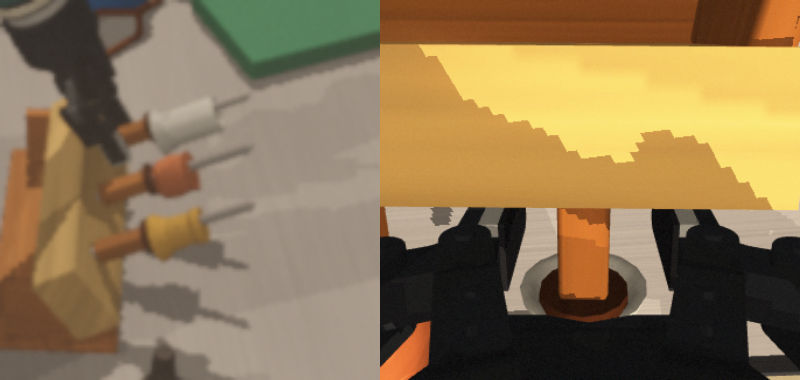

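The stick is home with the bell on it (side half (185,120)), and the fingers are open around the grip without touching. Retreating straight back.

Emit:
move_arm(
  increments=[
    [0,[0,0,-0.5],[0,0,0]],
    [0,[0,0,-0.9],[0,0,0]],
    [0,[0,0,-0.9],[0,0,0]],
    [0,[0,0,-0.9],[0,0,0]],
    [0,[0,0,-0.9],[0,0,0]],
    [0,[0,0,-0.9],[0,0,0]],
    [0,[0,0,-0.9],[0,0,0]],
    [0,[0,0,-0.9],[0,0,0]],
  ],
)

```text
clock: 24.87
eef_pos: [529.7, 288.2, 185.4]
tool_rot: [[-0.885, 0.149, 0.441], [0.129, 0.989, -0.075], [-0.447, -0.009, -0.894]]
ft_force: [-0.8, -0.7, -0.2]
gripper_width: 42.8
gripper_force: 0.0
```

Emit:
move_arm(
  increments=[
    [0,[0,0,-0.5],[0,0,0]],
    [0,[0,0,0],[0,0,0]],
    [0,[0,0,0],[0,0,0]],
    [0,[0,0,0],[0,0,0]],
    [0,[0,0,0],[0,0,0]],
  ],
)

```text
clock: 25.28
eef_pos: [526.2, 288.1, 191.7]
tool_rot: [[-0.886, 0.15, 0.44], [0.129, 0.989, -0.076], [-0.446, -0.011, -0.895]]
ft_force: [-0.5, 0.4, -0.7]
gripper_width: 42.6
gripper_force: 0.0
```

```bash
python3 - <<'E'
from h import *
s=arm.read_state();print(s["clock"],s["eef_pos"],s["ft_force"])
hm=np.array([568.4,280.7,68.4]);d=np.array([.89,-.134,.44])
c=[]
for n,sl in(("side",np.s_[130:270,290:430]),("top",np.s_[130:270,160:300])):
    im=optics.get_image(n);print(n,proj(optics.camera_params(n),[hm,hm+51*d,hm+145*d]))
    c.append(cv2.resize(im[sl],(400,400),interpolation=2))
cv2.imwrite("pics/c11.png",np.hstack(c))
E
```

```text
25.2833 [526.19 288.07 191.75] [-0.53  0.42 -0.65]
side [[327.2  181.73]
 [345.58 175.41]
 [380.67 163.34]]
top [[205.11 219.87]
 [207.15 197.05]
 [211.08 153.08]]
```

View pics/c11.png

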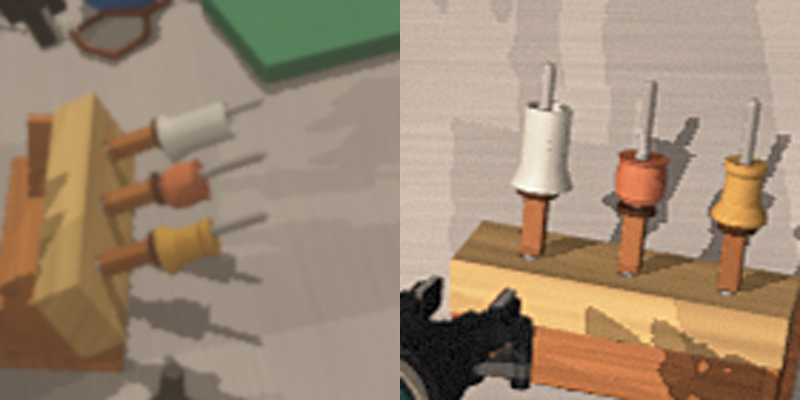

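The tip reads side (381.7,165.4) and top (212,153), against (381.7,164.3) and (211,152) at the start. So the stick is fully home and the bell hangs on it with the tip out. Handing in.

```bash
python3 -c "
from cell import ticket
print(ticket.job_done())"
```

```text
the job is handed in; nothing more can be done
None
```

I handed the job in at about 25 s; no pass/fail verdict came back. The last pictures show the stick fully home in its hole with the bell hanging on it, the tip out of the plain end and the arm clear. The other two sticks looked undisturbed there, and I saw no contact with the cork or stopper.

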